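Put the test tooling away after a compression series

TASK

The test series is over, so clear the bench. Put the large platen, the small platen and the wedge jaw away, each lying flat on the floor of the foam block whose cut-out has its shape and size, and stand the brass specimen upright in a free spot of the blue tray beside the concrete core and the aluminium cylinder that are already there, with a visible gap to each and without touching or shifting them. Set everything down gently, nothing dropped.

Things in the scene. Friction and masses are not known exactly. Their poses are not given: they have to be found in the camera images.
- platen_large: hardened steel compression platen, a flat disc 64 in diameter and 14 thick lying on its working face, with a spigot 20 in diameter standing up from its middle, 30 long (top at 44). Origin: centre of the underside; z up along the spigot. About 0.42 kg. Take it by the spigot. It stands loose on the bench.
- platen_small: hardened steel compression platen, a flat disc 38 in diameter and 14 thick lying on its working face, with a spigot 20 in diameter standing up from its middle, 30 long (top at 44). Origin: centre of the underside; z up along the spigot. About 0.19 kg. Take it by the spigot. It stands loose on the bench.
- wedge_jaw: dark steel wedge-grip jaw, loose, a block 64 long (its x) and 36 wide (its y), sides parallel and upright; serrated top sloping from 28 high (-x end) to 34 (+x end). Origin: centre of the underside; z up. About 0.52 kg. Grip it across the 36 width, fingertips at least 12 above its underside so that they stay above the foam. It may lie in its cut-out either way round.
- specimen: tested brass compression specimen, a slightly barrelled upright cylinder 28 in diameter and 42 high, loose on the bench. Origin: centre of the underside; z up. About 0.2 kg.
- nest_large: charcoal foam storage block with yellow inside, 116 x 116 x 20, fixed to the bench; round cut-out 80 in diameter in its top, for the large platen, 8 deep, upright walls. Origin: centre of the block's underside, under the cut-out's middle; cut-out's floor 12 above it, top 20 above it. z up, x and y along the edges, within 15 degrees of the world's.
- nest_small: charcoal foam storage block with yellow inside, 116 x 116 x 20, fixed to the bench; round cut-out 54 in diameter in its top, for the small platen, 8 deep, upright walls. Origin: centre of the block's underside, under the cut-out's middle; cut-out's floor 12 above it, top 20 above it. z up, x and y along the edges, within 15 degrees of the world's.
- nest_jaw: charcoal foam storage block with yellow inside, 116 x 116 x 20, fixed to the bench; oblong cut-out 80 (along its x) x 52 (along its y) in its top, for the wedge jaw, 8 deep, upright walls. Origin: centre of the block's underside, under the cut-out's middle; cut-out's floor 12 above it, top 20 above it. z up, x and y along the edges, within 15 degrees of the world's.
- tray: low blue enamelled steel tray for tested specimens, fixed to the bench, 136 (its x) x 186 (its y) outside, inside 130 x 180, rim 13 high, floor 3 thick. Origin: centre of its underside, so the inner floor is 3 above it; z up, turned at most about 12 degrees from the world's axes.
- core: tested concrete core standing in the tray, grey cracked upright cylinder 50 in diameter and 55 high, loose. Origin: centre of the underside. Leave it alone.
- slug: tested aluminium cylinder standing in the tray, squat, bright, 36 in diameter and 32 high, loose. Origin: centre of the underside. Leave it alone.

How it is judged (in metres and radians):
At the end, for the whole second after the job is handed in: Platens and jaw each flat on their own cut-out's floor (13 mm off centre, 3.5 mm high, jaw 0.35 rad off at most); brass specimen upright on the tray floor, 3 mm or more clear of core and aluminium cylinder, both still upright within 6 mm of their starts; all released, at rest (horizontal distance between platen_large and nest_large below 0.013 m and z of platen_large in the frame of nest_large between 0.008 and 0.0155 m and angle between each of platen_large, platen_small, wedge_jaw, specimen, core, slug's own z axis and vertical below 0.08 rad and horizontal distance between platen_small and nest_small below 0.013 m and z of platen_small in the frame of nest_small between 0.008 and 0.0155 m and horizontal distance between wedge_jaw and nest_jaw below 0.013 m and z of wedge_jaw in the frame of nest_jaw between 0.008 and 0.0155 m and angle between the x axis of wedge_jaw and the x axis of nest_jaw, either way round below 0.35 rad and x of specimen in the frame of tray between -0.052 and 0.052 m and y of specimen in the frame of tray between -0.077 and 0.077 m and z of specimen in the frame of tray between 0 and 0.006 m and horizontal distance between specimen and core above 0.042 m and horizontal distance between specimen and slug above 0.035 m and distance of each of core, slug from where it was at the start of the episode below 0.006 m and linear speed of each of platen_large, platen_small, wedge_jaw, specimen below 0.02 m/s and contact force between the fingers and platen_large below 0.05 N and contact force between the fingers and platen_small below 0.05 N and contact force between the fingers and wedge_jaw below 0.05 N and contact force between the fingers and specimen below 0.05 N); the robot touches nothing.
It fails at once if the concrete core in the tray is touched by the brass specimen or the robot, or shifted by more than 6 mm (contact force between any of specimen, the arm, the fingers and core above 0.3 N or distance of core from where it was at the start of the episode above 0.006 m).
It fails at once if the aluminium cylinder in the tray is touched by the brass specimen or the robot, or shifted by more than 6 mm (contact force between any of specimen, the arm, the fingers and slug above 0.3 N or distance of slug from where it was at the start of the episode above 0.006 m).
It fails at once if a platen, the jaw or the specimen is dropped or thrown: faster than 0.6 m/s (a fall of about 2 cm) with no finger on it ((linear speed of platen_large above 0.6 m/s and contact force between the fingers and platen_large below 0.05 N) or (linear speed of platen_small above 0.6 m/s and contact force between the fingers and platen_small below 0.05 N) or (linear speed of wedge_jaw above 0.6 m/s and contact force between the fingers and wedge_jaw below 0.05 N) or (linear speed of specimen above 0.6 m/s and contact force between the fingers and specimen below 0.05 N)).
It also fails if it takes over 96 s, if anything falls off the work surface, if the arm or the gripper's body presses on something with over 40 N, if the wrist force passes 120 N, or if a joint passes its speed limit or range.

ROBOT

A 6-joint arm with a two-finger parallel gripper is mounted at the origin on the work surface. World frame = base frame: x ahead of the robot, y to its left, z up, the work surface at z = 0. Lengths are in mm, angles in rad, forces in N, time in s.
With the tool pointing down it reaches from about 275 to 725 mm from the base axis. Payload 15.9 kg.
Tool frame: the origin (TCP) lies on the centre line of the jaws, within the pads' length; the fingertips stand 8 mm ahead of it and the grasp point (between the pads) lies 11 mm behind it; x points along the fingers, y is the direction in which the jaws open and shut, and the axes are right-handed (so a half turn about x gives the same grasp; the last joint's range is limited). The gripper opens to 85 mm and grips with 20 to 120 N. Pads are 22 mm wide; open, the fingers measure 114 mm over their backs; the gripper's body (76 mm by 85 mm) begins 54 mm behind the grasp point. The pads swing forward as they close: fully open they stand 13 mm farther back than shut.
Start: joints at [1.167, 0.213, -0.034, 1.323, 0, 1.571], TCP at [196.45, 459.775, 239.306] pointing down, gripper open.
Joint ranges: [-2.98, 2.98], [-0.74, 1.72], [-1.14, 1.35], [-2.1, 2.04], [-1.57, 1.44], [-3.14, 3.14]. Speed limits (rad/s): [1.89, 1.89, 2.39, 2.57, 3.14, 3.14].

INTERFACE

Orientations are given as a rotation vector (axis times angle).
In Python, from station import read_state, read_camera, camera_info, close_job gives the robot as it stands. The module is installed in compiled form; this text tells all that it offers.
- The arm moves only by the tool play_rows, never from a script. Its argument "plan" is a list of rows, each a list of 5 numbers: the opening in per cent of the stroke, from 0 (shut) to 100 (fully open), then the shift along the tool's x, y, z in mm, then the turn about the tool's x in rad. A call has 1 to 12 rows; each row is the pose to reach, as a shift and turn from the pose commanded when the call began, along the tool's axes at that moment; what a row does not reach only later rows make up. A row lasts 1/10 s, in which the tool goes at most 50 mm and 8.59 degrees, less where a joint would pass 70% of its speed; a pose out of reach is approached as far as the arm can. A call with a gripper value outside its range is refused whole. The fingers move at their own pace and stop on an object; "squeeze" is the grip in N (left out, the last holds). Time passes only in rows, so rows that repeat a pose let the fingers close. It gives the time, the measured TCP pose, the force and the opening at its end, in the units of the state.
- read_state(): the state, without advancing time (a new reading comes with each control period).
- read_camera(name): name is "side" or "top" or "wrist"; returns the picture (400x640x3 uint8, blue, green, red); there is no depth.
- camera_info(name): a dict with "fx", "fy", "cx", "cy" (pixels), "D" ([k1, k2, p1, p2, k3] as OpenCV has them; the pictures are not rectified), "rvec" (rotation vector, rad) and "tvec" (3), from world to camera coordinates, as OpenCV has them. Camera axes: x right, y down, z forward; pixel columns grow to the right and rows downward; lengths in mm; the calibration is good to about 2 mm. A picture is of the moment at which its call begins: read the wrist's pose just before it. camera_info takes no time and is no camera call; for the wrist camera it gives the pose at the moment of the call.
- close_job(): hands the job in, once; it reports no verdict.
The state is a dict: "clock": time; "q": joint angles; "qvel": joint speeds; "joint_efforts": joint torques, N m; "tcp_pos": TCP position; "eef_rot": TCP orientation; "wrist_force": force on the tool from outside, world axes, zero at the start; "moment": the same for the moment, N m; "finger_gap": finger opening in mm.
Only numpy, scipy, OpenCV 4.12 (cv2) and the standard library are available. Lean on these libraries where they do the work, as an engineer would, in place of code of your own. Each camera call takes 0.05 s, during which the arm holds its last target. There are 200 camera calls.

## Working session

There is one attempt and no reset: what is moved stays moved. The work goes in short steps, Python scripts to look and compute and a tool call to move; the robot and the scene stay as the last step left them, time stands still between calls to the robot, and variables do not carry over. Pictures are saved under pics/ and viewed, about 12 in all and at most 16, crops included, and the job is handed in when it is done.

Besides the shell and the picture viewer there is one more tool, called after "Request:" by a JSON object that holds its "name" and its "arguments", one argument or row to a line. play_rows: Moves the arm, as the interface text tells. Its arguments: {"type":"object","properties":{"plan":{"type":"array"},"squeeze":{"type":"number"}},"required":["plan"]}

```bash
mkdir -p pics; python3 - <<'E'
from station import *
import cv2
s=read_state(); print({k:(v if not hasattr(v,'round') else v) for k,v in s.items()})
for n in("top","side"):
    cv2.imwrite(f"pics/{n}0.png",read_camera(n)); print(n,camera_info(n))
print(camera_info("wrist"))
E
```

```text
{'clock': 0.0, 'q': array([ 1.16697853e+00,  2.13370835e-01, -3.50700697e-02,  1.32353568e+00,
       -1.32754337e-05,  1.57078823e+00]), 'qvel': array([-0.00176421, -0.00121756,  0.00117841, -0.00247538, -0.00219487,
        0.000956  ]), 'joint_efforts': array([ 1.69176132e-03, -6.86160564e+01,  4.87120414e+01,  1.68997730e-02,
       -2.19834169e-04, -4.48969945e-05]), 'tcp_pos': array([196.33066614, 459.45676898, 238.80448889]), 'eef_rot': array([ 0.31585555,  1.54771112, -0.31768624]), 'wrist_force': array([-0.01730712,  0.5364218 , -0.21477532]), 'moment': array([0.03203165, 0.00572448, 0.03645676]), 'finger_gap': 85.28475925053465}
top {'fx': 363.6444177490714, 'fy': 363.6444177490714, 'cx': 321.2559952458109, 'cy': 198.97321416922827, 'D': array([-0.04534743,  0.        ,  0.        ,  0.        ,  0.        ]), 'rvec': array([ 2.17079885, -2.05457055,  0.21416202]), 'tvec': array([-70.07733525, 494.35007255, 685.80365813])}
side {'fx': 416.87836630152304, 'fy': 416.87836630152304, 'cx': 311.42087362539223, 'cy': 193.81353786213293, 'D': array([-0.08448355,  0.        ,  0.        ,  0.        ,  0.        ]), 'rvec': array([ 2.30486065, -0.54453124,  0.23003613]), 'tvec': array([-464.11983245,  186.24775682,  810.46594003])}
{'fx': 341.37060245953967, 'fy': 341.37060245953967, 'cx': 323.40283448616384, 'cy': 193.80907210054858, 'D': array([0.00587069, 0.        , 0.        , 0.        , 0.        ]), 'rvec': array([-2.41820029, -1.59847265, -0.22435107]), 'tvec': array([-499.52159849,  -35.84598889,  378.15847013])}
```

View pics/top0.png

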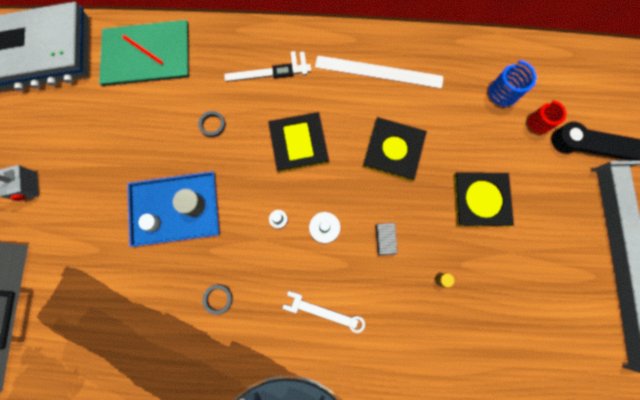

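View pics/side0.png

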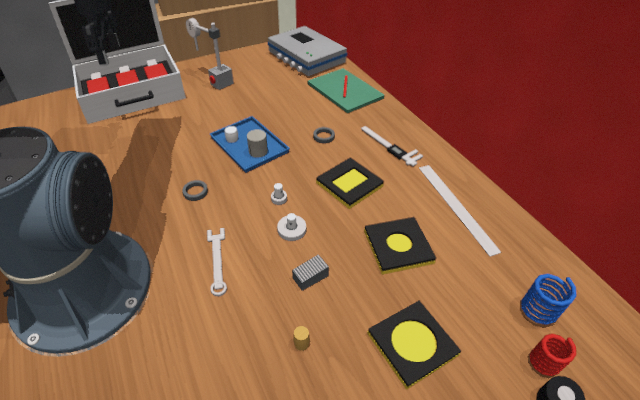

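The top view shows the tray around (173,208) with the core at (186,202) and the slug at (148,222). The nests are jaw (299,141), small (395,148) and large (484,199). The small platen is at (278,219), the large one at (324,227), the jaw at (386,239) and the specimen at (446,281). Next I'll enlarge it.

```bash
cat > h.py <<'E'
import numpy as np, cv2
from station import *
def world(info,px,z):
    K=np.array([[info['fx'],0,info['cx']],[0,info['fy'],info['cy']],[0,0,1]])
    p=cv2.undistortPoints(np.array(px,float).reshape(-1,1,2),K,info['D'])[:,0]
    R=cv2.Rodrigues(np.array(info['rvec']))[0]; c=-R.T@info['tvec']
    d=np.c_[p,np.ones(len(p))]@R
    z=np.broadcast_to(z,len(p)); return c+d*((z-c[2])/d[:,2])[:,None]
def pix(info,P):
    K=np.array([[info['fx'],0,info['cx']],[0,info['fy'],info['cy']],[0,0,1]])
    return cv2.projectPoints(np.array(P,float).reshape(-1,1,3),info['rvec'],info['tvec'],K,info['D'])[0][:,0]
E
python3 - <<'E'
from h import *
im=cv2.imread('pics/top0.png'); I=camera_info('top')
hsv=cv2.cvtColor(im,cv2.COLOR_BGR2HSV)
def blobs(m,name,z,lo,hi,box=(100,90,540,310)):
    n,l,st,c=cv2.connectedComponentsWithStats(m.astype(np.uint8))
    for i in range(1,n):
        if lo<st[i,4]<hi and box[0]<c[i][0]<box[2] and box[1]<c[i][1]<box[3]:
            cn=max(cv2.findContours((l==i).astype(np.uint8),0,1)[0],key=cv2.contourArea)
            W=world(I,cn[:,0],z)[:,:2].astype(np.float32)
            r=cv2.minAreaRect(W)
            print(name,c[i].round(1),st[i,4],'rect',np.round(r[0],1),np.round(r[1],1),round(r[2],1))
h,s,v=cv2.split(hsv)
blobs((h>25)&(h<35)&(s>150)&(v>150),'yellow',12,200,3000)
blobs((v<60),'black',20,1000,6000)
blobs(((h>25)&(h<35)&(s>150)&(v>150))|(v<60),'nest',20,1000,8000)
blobs((h>100)&(h<125)&(s>120),'blue',13,1000,9000)
blobs((s<60)&(v>60),'grey',0,50,3000)
R=cv2.Rodrigues(I['rvec'])[0]; print('cam',-R.T@I['tvec'])
cv2.imwrite('pics/c1.png',cv2.resize(im[165:295,120:320],None,fx=4,fy=4,interpolation=2))
cv2.imwrite('pics/c2.png',cv2.resize(im[165:295,300:500],None,fx=4,fy=4,interpolation=2))
E
```

```text
yellow [297.9 141. ] 835 rect [633.6  16.1] [80.3 54. ] 14.4
yellow [394.6 147.7] 448 rect [ 629.3 -197.6] [51.6 51. ] 1.0
yellow [483.7 198.7] 1027 rect [ 525.5 -392. ] [76.9 79.7] 87.4
black [298.  141.7] 1470 rect [630.1  15.4] [114.  109.2] 14.2
black [394.6 148.6] 1932 rect [ 626.3 -196. ] [110.4 113.9] 76.6
black [483.  199.4] 1539 rect [ 523.8 -388. ] [109.4 116.5] 3.0
nest [298.  141.7] 1470 rect [630.1  15.4] [114.  109.2] 14.2
nest [394.6 148.4] 2380 rect [ 626.3 -196. ] [110.4 113.9] 76.6
nest [483.3 199.1] 2566 rect [ 523.8 -388. ] [109.4 116.5] 3.0
blue [171.8 208.9] 4527 rect [467.7 273.6] [137.4 188.7] 11.2
grey [211.3 123.6] 204 rect [670.  217.3] [57.7 54.9] 48.5
grey [185.5 201.1] 502 rect [486.8 252.4] [54.8 52.1] 70.7
grey [277.7 218.7] 260 rect [460.1  48.9] [37.  36.5] 4.2
grey [324.2 227.2] 748 rect [447.5 -51.6] [64.4 64.1] 3.1
grey [148.7 222.2] 273 rect [436.1 326.4] [44.9 33.6] 75.5
grey [386.1 238.6] 544 rect [ 429.9 -184.9] [65.3 38.6] 5.9
grey [216.6 299.1] 281 rect [285.8 161. ] [56.2 58.3] 3.6
cam [348.63425709 -48.09319028 771.85535205]
```

View pics/c1.png

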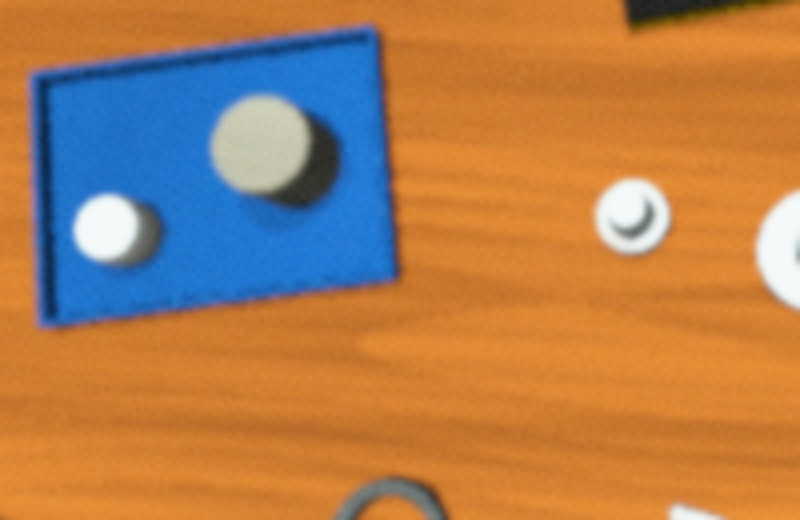

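View pics/c2.png

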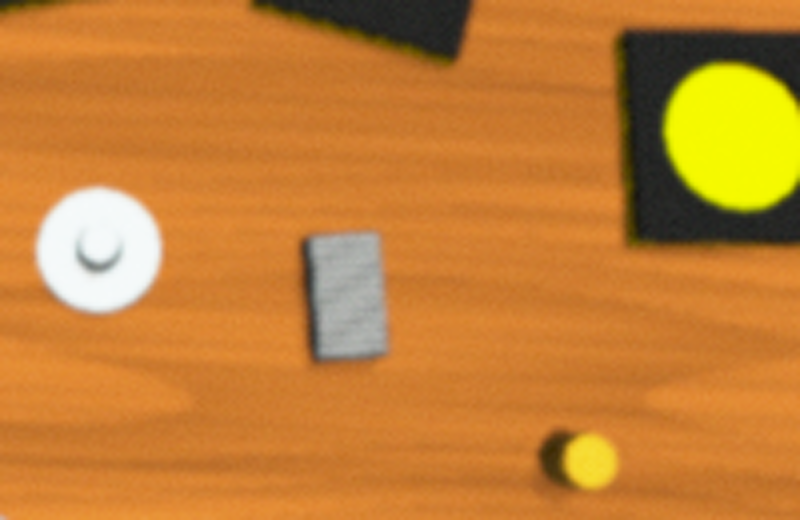

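Enlarged, the spigot tops lie at (277,217.8) and (324.5,225.7), the specimen top at (447.5,280.2), the core top at (185.2,201.2) and the slug top at (146.7,222.2). I've also read the jaw's top corners and the tray's corners.

```bash
cat >> h.py <<'E'
from scipy.spatial.transform import Rotation as Ro
def goto(xyz,yaw=None,s=None):
    """shift in tool axes (mm) from measured pose to goal, turn about tool x so that tool y makes angle yaw (mod pi)"""
    s=s or read_state(); R=Ro.from_rotvec(s['eef_rot']).as_matrix()
    d=R.T@(np.array(xyz)-s['tcp_pos']); y=np.arctan2(R[1,1],R[0,1])
    t=0 if yaw is None else -((yaw-y+np.pi/2)%np.pi-np.pi/2)   # tool x points down
    print('tcp',s['tcp_pos'].round(1),'yaw y',y.round(3),'q6',s['q'][5].round(2),'F',s['wrist_force'].round(1),'gap',round(s['finger_gap'],1),'t',s['clock']); print('shift',d.round(1),'turn',round(t,3)); return d,t
E
python3 - <<'E'
from h import *
I=camera_info('top'); S=camera_info('side')
c1=lambda *p:[(a/4+120-.4,b/4+165-.4) for a,b in p]; c2=lambda *p:[(a/4+300-.4,b/4+165-.4) for a,b in p]
print('small',world(I,c1((628,211)),44),'disc',world(I,c1((632,217)),14))
print('large',world(I,c2((98,243)),44),'disc',world(I,c2((99,250)),14))
print('spec',world(I,c2((590,461)),42))
core=world(I,c1((261,145)),58)[0];slug=world(I,c1((107,229)),35)[0];print('core',core,'slug',slug)
w=world(I,c2((308,236),(380,232),(387,354),(316,358)),[31]*4);print('wedge',w,w.mean(0))
t=world(I,c1((32,74),(378,27),(400,280),(42,327)),13);print('tray',t,t.mean(0))
for n,P in dict(small=[458,48,44],large=[447,-51,44],core=core,slug=slug,nl=[523.8,-388.2,20],ns=[626.3,-196,20],nj=[630.4,15.4,20]).items(): print(n,pix(S,P))
print(Ro.from_rotvec(read_state()['eef_rot']).as_matrix().round(3))
E
```

```text
small [[455.91047535  45.39563257  44.        ]] disc [[457.26712585  46.89405258  14.        ]]
large [[444.97405055 -51.42676513  44.        ]] disc [[445.28840129 -52.2829632   14.        ]]
spec [[ 350.00950017 -300.0277178    42.        ]]
core [476.88217874 231.01153413  58.        ] slug [432.65178855 314.58638958  35.        ]
wedge [[ 456.19786016 -159.05189758   31.        ]
 [ 460.2793454  -196.1128409    31.        ]
 [ 398.14073874 -200.6468894    31.        ]
 [ 394.24492008 -164.67546322   31.        ]] [ 427.2157161  -180.12177277   31.        ]
tray [[517.09109179 379.90467468  13.        ]
 [553.49081881 193.15822738  13.        ]
 [417.34736515 165.9179347   13.        ]
 [381.63000594 352.49754241  13.        ]] [467.38982042 272.86959479  13.        ]
small [[278.19709058 185.25274787]]
large [[291.92956    215.58854109]]
core [[256.36118427 134.89128636]]
slug [[230.66771876 129.49593496]]
nl [[413.18455018 338.10569432]]
ns [[398.69427739 240.75277449]]
nj [[349.62125979 178.76780036]]
[[-0.     0.393  0.92 ]
 [-0.001  0.92  -0.393]
 [-1.    -0.001  0.   ]]
```

```bash
python3 - <<'E'
from h import *
goto([457,46.5,170])
E
```

```text
tcp [196.3 459.5 238.9] yaw y 1.167 q6 1.57 F [0.9 0.2 0.1] gap 85.0 t 0.1
shift [  69.2 -277.3  402. ] turn 0
```

Request:
{"name": "play_rows", "arguments": {
  "plan": [
    [50,69,-277,402,0],
    [50,69,-277,402,0],
    [50,69,-277,402,0],
    [50,69,-277,402,0],
    [50,69,-277,402,0],
    [50,69,-277,402,0],
    [50,69,-277,402,0],
    [50,69,-277,402,0],
    [50,69,-277,402,0],
    [50,69,-277,402,0],
    [50,69,-277,402,0],
    [50,69,-277,402,0]
  ]
}}

```text
clock: 1.3
tcp_pos: [457.1, 46.3, 169.8]
eef_rot: [0.318, 1.549, -0.319]
wrist_force: [0.4, 0.7, -0.2]
finger_gap: 42.8
```

```bash
python3 - <<'E'
from h import *
goto([457,46.5,170]); I=camera_info('wrist'); im=read_camera('wrist')
for n,P in dict(small=[456.6,46.1,44],large=[445,-52,44]).items(): 
    p=pix(I,P)[0]; print(n,p); cv2.drawMarker(im,(int(p[0]),int(p[1])),(0,0,255),0,8)
cv2.imwrite('pics/w1.png',im)
E
```

```text
tcp [457.1  46.3 169.8] yaw y 1.165 q6 0.51 F [ 0.4  0.7 -0.2] gap 42.8 t 1.3
shift [-0.2  0.1 -0.2] turn 0
small [322.89633652 188.49167182]
large [206.02269472 221.8239454 ]
```

View pics/w1.png

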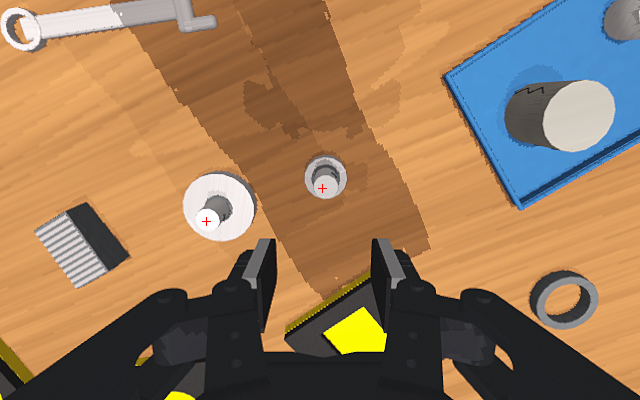

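The small spigot's top is at (326,186) and the large one's at (207,219), so the markers are only a few pixels off.

```bash
python3 - <<'E'
from h import *
I=camera_info('wrist')
print(world(I,[(326,185.5),(207.5,218.5)],44),world(I,[(325.5,177),(219,206.5)],14))
p=world(I,[(326,185.5)],44)[0]
goto([p[0],p[1],26])
E
```

```text
[[455.21149318  50.1067855   44.        ]
 [442.97562434 -48.83544439  44.        ]] [[455.28094742  49.83570845  14.        ]
 [442.82662777 -48.22609513  14.        ]]
tcp [456.9  47.1 170.1] yaw y 1.166 q6 0.51 F [0.3 0.  0.6] gap 42.7 t 1.35
shift [144.1   2.1  -2.6] turn 0
```

Request:
{"name": "play_rows", "arguments": {
  "plan": [
    [50,40,1.5,-2,0],
    [50,80,1.5,-2,0],
    [50,115,1.5,-2,0],
    [50,135,1.5,-2,0],
    [50,144,1.5,-2,0],
    [50,144,1.5,-2,0],
    [0,144,1.5,-2,0],
    [0,144,1.5,-2,0],
    [0,144,1.5,-2,0],
    [0,144,1.5,-2,0],
    [0,144,1.5,-2,0],
    [0,144,1.5,-2,0]
  ],
  "squeeze": 50
}}

```text
clock: 2.55
tcp_pos: [456.9, 49.6, 27.7]
eef_rot: [0.317, 1.546, -0.316]
wrist_force: [-2.4, 2.7, 7.3]
finger_gap: 18.2
```

```bash
python3 - <<'E'
from h import *
goto([456,48,90])
E
```

```text
tcp [456.9  49.6  27.7] yaw y 1.167 q6 0.51 F [-2.4  2.7  7.3] gap 18.2 t 2.55
shift [-62.3  -1.8  -0.1] turn 0
```

```bash
python3 - <<'E'
from h import *
goto([625.5,-194,95])
E
```

```text
tcp [456.9  49.6  27.7] yaw y 1.167 q6 0.51 F [-2.4  2.7  7.3] gap 18.2 t 2.55
shift [ -67.1 -157.7  250.8] turn 0
```

Request:
{"name": "play_rows", "arguments": {
  "plan": [
    [0,-15,0,0,0],
    [0,-40,0,0,0],
    [0,-60,-10,15,0],
    [0,-67,-28,45,0],
    [0,-67,-48,78,0],
    [0,-67,-70,112,0],
    [0,-67,-92,147,0],
    [0,-67,-114,182,0],
    [0,-67,-133,212,0],
    [0,-67,-148,236,0],
    [0,-67,-156,248,0],
    [0,-67,-157.7,250.8,0]
  ]
}}

```text
clock: 3.75
tcp_pos: [625.5, -195.8, 93.9]
eef_rot: [0.318, 1.546, -0.318]
wrist_force: [-0.3, 1.2, -1.9]
finger_gap: 18.4
```

```bash
python3 - <<'E'
from h import *
goto([625.5,-194,95]); I=camera_info('wrist'); im=read_camera('wrist')
print(pix(I,[[626.3,-196,20],[523.8,-388,20]]))
cv2.imwrite('pics/w2.png',im)
E
```

```text
tcp [ 625.5 -195.8   93.9] yaw y 1.166 q6 0.1 F [-0.3  1.2 -1.9] gap 18.4 t 3.75
shift [-1.1  1.6 -0.7] turn 0
[[323.49687168 211.12810977]
 [-23.99385325 182.82070715]]
```

View pics/w2.png

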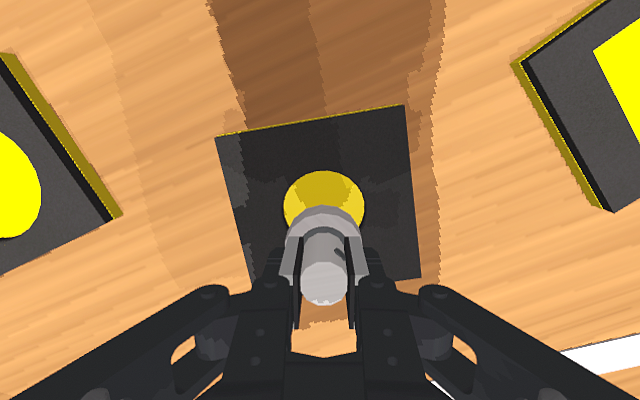

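The cut-out spans x 284 to 365 with its top edge at y≈170. The block's visible top corners are (217,137), (404,106) and (420,278), and the platen hangs level.

```bash
python3 - <<'E'
from h import *
I=camera_info('wrist')
w=world(I,[(217,138),(404,107),(420.5,278)],20); print(w,(w[0]+w[2])/2,np.linalg.norm(w[0]-w[1]),np.linalg.norm(w[1]-w[2]))
w=world(I,[(284,206),(365,206),(323,170)],20);print(w,(w[0]+w[1])/2)
w=world(I,[(303,283),(347,283),(325,305)],64);print('spigot approx',w)
goto([625,-194,40])
E
```

```text
[[ 557.73339145 -236.20914427   20.        ]
 [ 584.95868387 -126.23838353   20.        ]
 [ 696.17387979 -153.49151724   20.        ]] [ 626.95363562 -194.85033076   20.        ] 113.29070908470969 114.5056902483035
[[ 612.84118575 -217.24359592   20.        ]
 [ 633.20432886 -169.58229267   20.        ]
 [ 601.03435381 -185.0546801    20.        ]] [ 623.02275731 -193.41294429   20.        ]
spigot approx [[ 645.33865576 -215.68741327   64.        ]
 [ 654.66792567 -193.85209546   64.        ]
 [ 662.54081995 -210.10697826   64.        ]]
tcp [ 625.2 -195.2   93.8] yaw y 1.166 q6 0.1 F [-0.7 -0.1 -1.9] gap 18.4 t 3.8
shift [53.8  1.  -0.7] turn 0
```

```bash
python3 - <<'E'
from h import *
I=camera_info('wrist')
print('spigot',world(I,[(324,284),(324,263),(324,305)],[110]*3))
print('disc front edge',world(I,[(324,206)],[80]))
goto([626.3,-195.3,40.5])
E
```

```text
spigot [[ 624.99498051 -194.77510235  110.        ]
 [ 616.70587577 -191.23857692  110.        ]
 [ 633.60384812 -198.44806517  110.        ]]
disc front edge [[ 604.7606358  -186.08462366   80.        ]]
tcp [ 625.2 -195.2   93.8] yaw y 1.166 q6 0.1 F [-0.7 -0.1 -1.9] gap 18.4 t 3.8
shift [53.3  0.3  1. ] turn 0
```

Request:
{"name": "play_rows", "arguments": {
  "plan": [
    [0,15,0.3,1.5,0],
    [0,32,0.3,1.5,0],
    [0,43,0.3,1.5,0],
    [0,49,0.3,1.5,0],
    [0,51,0.3,1.5,0],
    [0,52,0.3,1.5,0],
    [0,53,0.3,1.5,0],
    [0,53,0.3,1.5,0],
    [0,53,0.3,1.5,0]
  ]
}}

```text
clock: 4.7
tcp_pos: [626.4, -194.7, 40.6]
eef_rot: [0.317, 1.547, -0.317]
wrist_force: [-0.7, -0.4, -2.0]
finger_gap: 18.3
```

Request:
{"name": "play_rows", "arguments": {
  "plan": [
    [0,0.7,0,0,0],
    [0,1.4,0,0,0],
    [0,1.4,0,0,0]
  ]
}}

```text
clock: 5.0
tcp_pos: [626.4, -194.7, 39.7]
eef_rot: [0.317, 1.547, -0.317]
wrist_force: [-3.9, 0.7, 8.5]
finger_gap: 18.4
```

Request:
{"name": "play_rows", "arguments": {
  "plan": [
    [30,-0.5,0,0,0],
    [50,-0.5,0,0,0],
    [50,-0.5,0,0,0],
    [50,-0.5,0,0,0],
    [50,-30,0,0,0],
    [50,-75,0,0,0],
    [50,-120,0,0,0],
    [50,-120,0,0,0]
  ]
}}

```text
clock: 5.8
tcp_pos: [628.8, -195.4, 165.5]
eef_rot: [0.316, 1.538, -0.317]
wrist_force: [-0.4, 0.5, 0.7]
finger_gap: 42.4
```

```bash
python3 - <<'E'
from h import *
goto([444,-50,150]); im=read_camera('wrist'); I=camera_info('wrist')
print(pix(I,[[626.3,-195.3,20],[626.3,-195.3,56]]))
cv2.imwrite('pics/w3.png',im)
E
```

```text
tcp [ 628.8 -195.4  165.5] yaw y 1.167 q6 0.1 F [-0.4  0.5  0.7] gap 42.4 t 5.8
shift [  13.5   61.1 -227.2] turn 0
[[322.3220025  181.09264819]
 [322.20209673 193.20751991]]
```

View pics/w3.png

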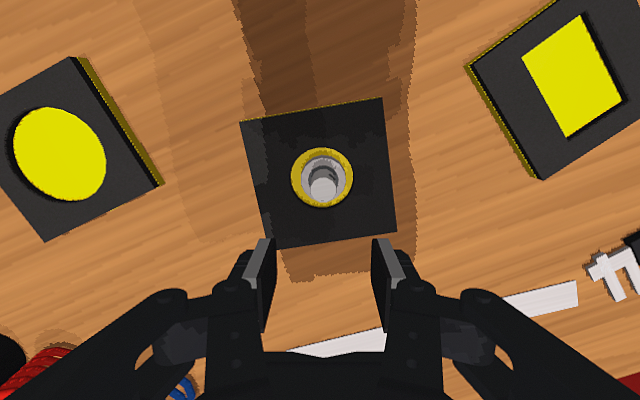

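The small platen sits centred in its cut-out. From the same picture I'll locate the other nests: the large cut-out centre is about (60,154), and the jaw cut-out's corners are (522,58), (580,15), (623,101) and (567,138).

```bash
python3 - <<'E'
from h import *
I=camera_info('wrist')
print('large',world(I,[(60,154)],20)); 
w=world(I,[(522,58),(580,15),(623,101),(567,138)],20);print(w,w.mean(0))
e=w[1]-w[2]; f=w[0]-w[3]; print(np.linalg.norm(e),np.linalg.norm(f),np.arctan2(e[1],e[0]),np.arctan2(f[1],f[0]))
goto([444,-50,120])
E
```

```text
large [[ 522.05627915 -382.17177159   20.        ]]
[[597.42155031 -19.59705442  20.        ]
 [585.30002598  25.95330526  20.        ]
 [658.9398106   44.75102969  20.        ]
 [670.48495173  -0.88726178  20.        ]] [628.03658466  12.55500469  20.        ]
76.00113369445465 75.42093189671347 -2.8916640416524255 -2.8909035118617936
tcp [ 627.9 -195.1  162.3] yaw y 1.167 q6 0.1 F [ 0.8 -0.  -1.4] gap 42.5 t 5.85
shift [  41.1   61.2 -226.3] turn 0
```

Request:
{"name": "play_rows", "arguments": {
  "plan": [
    [50,0,20,-75,0],
    [50,10,40,-150,0],
    [50,41,61,-226,0],
    [50,41,61,-226,0],
    [50,41,61,-226,0],
    [50,41,61,-226,0],
    [50,41,61,-226,0],
    [50,41,61,-226,0],
    [50,41,61,-226,0]
  ]
}}

```text
clock: 6.75
tcp_pos: [443.2, -50.2, 117.9]
eef_rot: [0.317, 1.547, -0.317]
wrist_force: [0.5, 0.5, -0.9]
finger_gap: 42.6
```

```bash
python3 - <<'E'
from h import *
goto([444,-50,30.5])
E
```

```text
tcp [443.2 -50.2 117.9] yaw y 1.166 q6 0.29 F [ 0.5  0.5 -0.9] gap 42.6 t 6.75
shift [87.4  0.5  0.6] turn 0
```

Request:
{"name": "play_rows", "arguments": {
  "plan": [
    [50,40,0.5,0.6,0],
    [50,70,0.5,0.6,0],
    [50,83,0.5,0.6,0],
    [50,87.5,0.5,0.6,0],
    [50,87.5,0.5,0.6,0],
    [0,87.5,0.5,0.6,0],
    [0,87.5,0.5,0.6,0],
    [0,87.5,0.5,0.6,0],
    [0,87.5,0.5,0.6,0],
    [0,87.5,0.5,0.6,0],
    [0,87.5,0.5,0.6,0]
  ],
  "squeeze": 70
}}

```text
clock: 7.85
tcp_pos: [444.0, -49.7, 31.6]
eef_rot: [0.317, 1.545, -0.317]
wrist_force: [-2.1, -0.6, 7.7]
finger_gap: 17.5
```

```bash
python3 - <<'E'
from h import *
goto([523.3,-385.5,98])
E
```

```text
tcp [444.  -49.7  31.6] yaw y 1.167 q6 0.29 F [-2.1 -0.6  7.7] gap 17.5 t 7.85
shift [ -66.1 -277.5  205. ] turn 0
```

Request:
{"name": "play_rows", "arguments": {
  "plan": [
    [0,-15,0,0,0],
    [0,-40,0,0,0],
    [0,-60,-15,11,0],
    [0,-66,-42,31,0],
    [0,-66,-77,57,0],
    [0,-66,-115,85,0],
    [0,-66,-153,113,0],
    [0,-66,-191,141,0],
    [0,-66,-226,167,0],
    [0,-66,-254,188,0],
    [0,-66,-271,200,0],
    [0,-66,-277.5,205,0]
  ]
}}

```text
clock: 9.05
tcp_pos: [522.6, -387.2, 96.4]
eef_rot: [0.318, 1.547, -0.318]
wrist_force: [0.1, 0.4, -3.2]
finger_gap: 17.4
```

```bash
python3 - <<'E'
from h import *
goto([523.3,-385.5,98]); I=camera_info('wrist'); im=read_camera('wrist')
print(pix(I,[[523.3,-385.5,20]]),pix(I,[[523.3,-385.5,110]]))
cv2.imwrite('pics/w4.png',im)
E
```

```text
tcp [ 522.6 -387.2   96.4] yaw y 1.165 q6 -0.23 F [ 0.1  0.4 -3.2] gap 17.4 t 9.05
shift [-1.6  1.9 -0. ] turn 0
[[326.31086871 208.71165192]] [[328.10826435 281.20506315]]
```

View pics/w4.png

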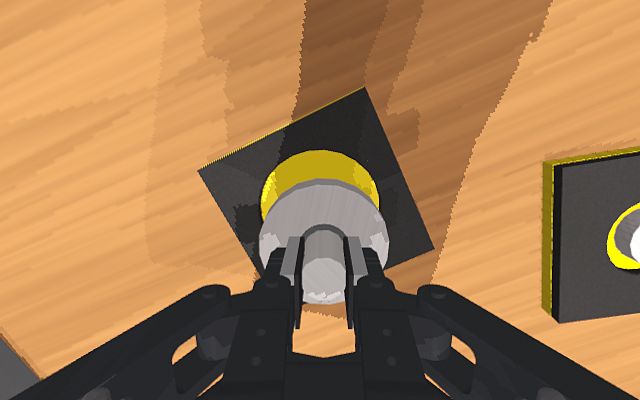

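The cut-out shows from x≈261 to 380 with its top edge at y≈150. The block's corners are (198,170), (365,88) and (434,250), and the platen hangs level with its front edge at (325,179).

```bash
python3 - <<'E'
from h import *
I=camera_info('wrist')
w=world(I,[(198,171),(365,89),(434,249)],20); print((w[0]+w[2])/2,np.linalg.norm(w[0]-w[1]),np.linalg.norm(w[1]-w[2]))
u=np.array([.92,-.393,0])
print('from top edge',world(I,[(321,150)],20)+40*u,'lr',world(I,[(261,200),(380,197)],20).mean(0))
print('disc',world(I,[(325,179)],78)+32*u,'spigot',world(I,[(325,282)],109))
goto([523.3,-386.5,44])
E
```

```text
[ 523.36563952 -389.882456     20.        ] 114.47978445893385 114.24014321409342
from top edge [[ 523.67216074 -389.14743477   20.        ]] lr [ 515.50840728 -386.14916581   20.        ]
disc [[ 521.23593876 -385.67777708   78.        ]] spigot [[ 523.75224525 -386.86530629  109.        ]]
tcp [ 522.7 -387.1   96.4] yaw y 1.166 q6 -0.23 F [-2.1 -0.4 -3.5] gap 17.7 t 9.1
shift [52.4  0.9  0.3] turn 0
```

Request:
{"name": "play_rows", "arguments": {
  "plan": [
    [0,15,-1.7,1.8,0],
    [0,32,-1.7,1.8,0],
    [0,43,-1.7,1.8,0],
    [0,49,-1.7,1.8,0],
    [0,51,-1.7,1.8,0],
    [0,51.7,-1.7,1.8,0],
    [0,51.7,-1.7,1.8,0],
    [0,51.7,-1.7,1.8,0]
  ]
}}

```text
clock: 9.9
tcp_pos: [523.8, -387.7, 45.3]
eef_rot: [0.316, 1.547, -0.317]
wrist_force: [0.2, -0.7, -3.4]
finger_gap: 17.4
```

Request:
{"name": "play_rows", "arguments": {
  "plan": [
    [0,0.7,0,0,0],
    [0,1.4,0,0,0],
    [0,1.4,0,0,0]
  ]
}}

```text
clock: 10.2
tcp_pos: [523.7, -387.6, 43.6]
eef_rot: [0.317, 1.547, -0.317]
wrist_force: [-1.1, 1.1, 1.4]
finger_gap: 17.6
```

Request:
{"name": "play_rows", "arguments": {
  "plan": [
    [0,0.5,0,0,0],
    [0,0.5,0,0,0],
    [30,0,0,0,0],
    [50,0,0,0,0],
    [50,0,0,0,0],
    [50,0,0,0,0],
    [50,-30,0,0,0],
    [50,-70,0,0,0],
    [50,-110,0,0,0],
    [50,-110,0,0,0]
  ]
}}

```text
clock: 11.2
tcp_pos: [525.6, -389.0, 159.1]
eef_rot: [0.314, 1.54, -0.319]
wrist_force: [0.9, -0.2, 0.3]
finger_gap: 42.7
```

```bash
python3 - <<'E'
from h import *
goto([427,-179,150],0.085+np.pi/2); im=read_camera('wrist'); I=camera_info('wrist')
print(pix(I,[[523.5,-388.8,20]]))
cv2.imwrite('pics/w5.png',im)
E
```

```text
tcp [ 525.6 -389.   159.1] yaw y 1.167 q6 -0.23 F [ 0.9 -0.2  0.3] gap 42.7 t 11.2
shift [   7.4  154.4 -173.2] turn -0.489
[[322.50291488 183.39391067]]
```

View pics/w5.png

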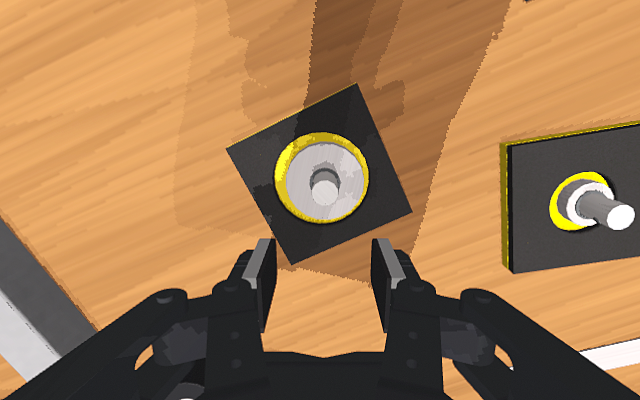

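The large platen lies flat inside its cut-out. Now the jaw, with a look from above first.

Request:
{"name": "play_rows", "arguments": {
  "plan": [
    [65,0,50,-58,-0.14],
    [65,7,100,-115,-0.28],
    [65,7,154,-173,-0.42],
    [65,7,154,-173,-0.489],
    [65,7,154,-173,-0.489],
    [65,7,154,-173,-0.489],
    [65,7,154,-173,-0.489],
    [65,7,154,-173,-0.489]
  ]
}}

```text
clock: 12.05
tcp_pos: [425.2, -178.4, 145.9]
eef_rot: [-0.067, 1.57, 0.067]
wrist_force: [0.4, -0.9, 0.4]
finger_gap: 55.5
```

```bash
python3 - <<'E'
from h import *
goto([427,-179,27],0.085+np.pi/2); im=read_camera('wrist'); I=camera_info('wrist')
cv2.imwrite('pics/w6.png',im[:300])
E
```

```text
tcp [ 425.2 -178.4  145.9] yaw y 1.656 q6 -0.48 F [ 0.4 -0.9  0.4] gap 55.5 t 12.05
shift [118.9  -0.8   1.8] turn -0.0
```

View pics/w6.png

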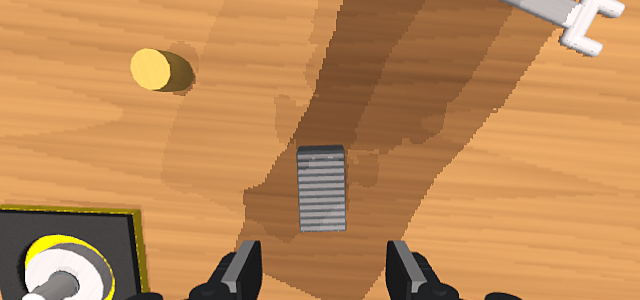

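The jaw's top face has corners (297,154), (344,152), (346,230) and (301,231), nearly aligned with the jaws. The specimen's top is at (150,69).

```bash
python3 - <<'E'
from h import *
I=camera_info('wrist')
for zs in ([28,28,34,34],[34,34,28,28]):
    w=world(I,[(297,154),(344,152),(346,230),(301,231)],zs); e=w[3]-w[0]; f=w[2]-w[1]
    print(w.mean(0),[np.linalg.norm(e),np.linalg.norm(f),np.linalg.norm(w[1]-w[0]),np.linalg.norm(w[2]-w[3])],np.arctan2(e[1],e[0]),np.arctan2(f[1],f[0]))
print('spec',world(I,[(150,69)],42))
E
```

```text
[ 425.26639422 -179.32567494   31.        ] [np.float64(59.3322545519035), np.float64(59.99041356078532), np.float64(34.91948566940289), np.float64(34.811163538082)] 0.12408665414650531 0.12221263480800396
[ 425.9969961 -179.2363156   31.       ] [np.float64(62.73601993253477), np.float64(63.39764902348822), np.float64(34.08773886075721), np.float64(35.660562035773914)] 0.10775922029362422 0.13279506252182396
spec [[ 347.98533197 -298.84298686   42.        ]]
```

Request:
{"name": "play_rows", "arguments": {
  "plan": [
    [65,40,-1,0.7,-0.035],
    [65,80,-1,0.7,-0.035],
    [65,107,-1,0.7,-0.035],
    [65,118,-1,0.7,-0.035],
    [65,121,-1,0.7,-0.035],
    [65,121,-1,0.7,-0.035],
    [0,121,-1,0.7,-0.035],
    [0,121,-1,0.7,-0.035],
    [0,121,-1,0.7,-0.035],
    [0,121,-1,0.7,-0.035],
    [0,121,-1,0.7,-0.035]
  ],
  "squeeze": 80
}}

```text
clock: 13.2
tcp_pos: [426.8, -179.5, 26.9]
eef_rot: [-0.096, 1.567, 0.093]
wrist_force: [-3.6, -1.2, 12.2]
finger_gap: 34.0
```

```bash
python3 - <<'E'
from h import *
goto([629,14,90],0.25+np.pi/2)
E
```

```text
tcp [ 426.8 -179.5   26.9] yaw y 1.691 q6 -0.52 F [-3.6 -1.2 12.2] gap 34.0 t 13.2
shift [-62.9 167.7 224.1] turn -0.13
```

Request:
{"name": "play_rows", "arguments": {
  "plan": [
    [0,-15,0,0,0],
    [0,-40,0,0,0],
    [0,-58,9,12,0],
    [0,-63,26,35,-0.02],
    [0,-63,48,64,-0.05],
    [0,-63,71,95,-0.08],
    [0,-63,94,126,-0.1],
    [0,-63,117,157,-0.12],
    [0,-63,138,184,-0.13],
    [0,-63,155,207,-0.13],
    [0,-63,165,220,-0.13],
    [0,-63,167.7,224,-0.13]
  ]
}}

```text
clock: 14.4
tcp_pos: [629.0, 15.9, 88.5]
eef_rot: [-0.198, 1.561, 0.198]
wrist_force: [-0.3, 0.3, -4.9]
finger_gap: 33.8
```

```bash
python3 - <<'E'
from h import *
goto([629,14,90],0.25+np.pi/2); I=camera_info('wrist'); im=read_camera('wrist')
cv2.imwrite('pics/w7.png',im)
E
```

```text
tcp [629.   15.9  88.5] yaw y 1.823 q6 -0.23 F [-0.3  0.3 -4.9] gap 33.8 t 14.4
shift [-1.5 -1.9 -0.5] turn 0.002
```

View pics/w7.png

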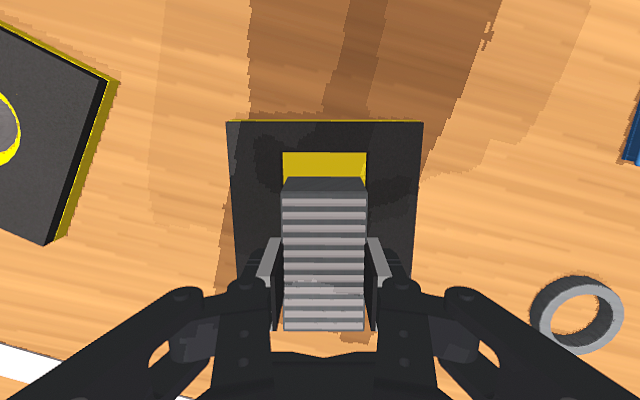

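The jaw is aligned with the block. The block's near edge runs (226,122) to (424,122), the cut-out's near edge is y=153 from x 283 to 367, and the jaw's lower front edge is y=178.

```bash
python3 - <<'E'
from h import *
I=camera_info('wrist'); u=np.array([np.cos(.25),np.sin(.25),0])
w=world(I,[(226,122.5),(424,122.5)],20);f=w[1]-w[0];print('block',w.mean(0)+58*u,np.linalg.norm(f),np.arctan2(f[1],f[0]))
w=world(I,[(282.5,153),(367,153)],20);print('cut',w.mean(0)+40*u,np.linalg.norm(w[1]-w[0]))
w=world(I,[(288,178),(362,178)],61.6);f=w[1]-w[0];print('jaw',w.mean(0)+32*u,np.linalg.norm(f),np.arctan2(f[1],f[0]))
w=world(I,[(281,191),(367,191)],61.6+34);print('jaw top',w.mean(0)+32*u,np.linalg.norm(w[1]-w[0]))
goto([630,15,39.5],0.25+np.pi/2)
E
```

```text
block [630.94479455  17.25610553  20.        ] 115.15763383128939 1.8232181779336893
cut [630.80411757  17.13286603  20.        ] 50.39676457900459
jaw [628.26757327  16.45490464  61.6       ] 35.79738171030397 1.8231818990972024
jaw top [625.52605162  15.17810983  95.6       ] 33.16495601044088
tcp [628.8  15.5  88.4] yaw y 1.822 q6 -0.23 F [-1.5  0.4 -5.7] gap 33.7 t 14.45
shift [48.9 -0.8  1.1] turn 0.001
```

Request:
{"name": "play_rows", "arguments": {
  "plan": [
    [0,15,0,2.7,0],
    [0,30,0,2.7,0],
    [0,40,0,2.7,0],
    [0,45,0,2.7,0],
    [0,47.5,0,2.7,0],
    [0,48.5,0,2.7,0],
    [0,48.5,0,2.7,0],
    [0,48.5,0,2.7,0]
  ]
}}

```text
clock: 15.25
tcp_pos: [630.9, 15.2, 40.3]
eef_rot: [-0.196, 1.561, 0.196]
wrist_force: [-0.1, -0.8, -6.3]
finger_gap: 33.4
```

Request:
{"name": "play_rows", "arguments": {
  "plan": [
    [0,0.7,0,0,0],
    [0,1.2,0,0,0],
    [0,1.2,0,0,0]
  ]
}}

```text
clock: 15.55
tcp_pos: [630.8, 15.2, 39.0]
eef_rot: [-0.196, 1.561, 0.196]
wrist_force: [-1.8, -0.3, 1.1]
finger_gap: 34.2
```

Request:
{"name": "play_rows", "arguments": {
  "plan": [
    [0,0.4,0,0,0],
    [0,0.4,0,0,0],
    [50,0,0,0,0],
    [65,0,0,0,0],
    [65,0,0,0,0],
    [65,0,0,0,0],
    [65,-30,0,0,0],
    [65,-70,0,0,0],
    [65,-110,0,0,0],
    [65,-110,0,0,0]
  ]
}}

```text
clock: 16.55
tcp_pos: [633.3, 15.2, 154.3]
eef_rot: [-0.197, 1.554, 0.196]
wrist_force: [0.6, 0.3, 0.1]
finger_gap: 55.5
```

```bash
python3 - <<'E'
from h import *
goto([349,-299.5,110],0.2+np.pi/2); im=read_camera('wrist'); I=camera_info('wrist')
cv2.imwrite('pics/w8.png',im)
E
```

```text
tcp [633.3  15.2 154.3] yaw y 1.821 q6 -0.23 F [0.6 0.3 0.1] gap 55.5 t 16.55
shift [  41.9 -234.5 -353.7] turn 0.05
```

View pics/w8.png

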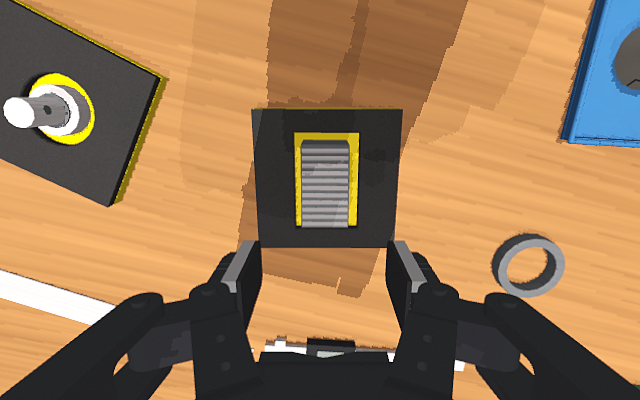

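The jaw lies flat and square in its cut-out. Now the specimen.

Request:
{"name": "play_rows", "arguments": {
  "plan": [
    [50,42,-234.5,-353.5,0.05],
    [50,42,-234.5,-353.5,0.05],
    [50,42,-234.5,-353.5,0.05],
    [50,42,-234.5,-353.5,0.05],
    [50,42,-234.5,-353.5,0.05],
    [50,42,-234.5,-353.5,0.05],
    [50,42,-234.5,-353.5,0.05],
    [50,42,-234.5,-353.5,0.05],
    [50,42,-234.5,-353.5,0.05],
    [50,42,-234.5,-353.5,0.05],
    [50,42,-234.5,-353.5,0.05],
    [50,42,-234.5,-353.5,0.05]
  ]
}}

```text
clock: 17.8
tcp_pos: [346.6, -298.9, 106.3]
eef_rot: [-0.157, 1.565, 0.158]
wrist_force: [-0.5, 0.2, 0.6]
finger_gap: 42.8
```

```bash
python3 - <<'E'
from h import *
goto([349,-299.5,34],0.2+np.pi/2); im=read_camera('wrist'); I=camera_info('wrist')
print(pix(I,[349,-299.5,42]))
g=cv2.inRange(cv2.cvtColor(im,cv2.COLOR_BGR2HSV),(20,100,120),(32,255,255))[100:270,240:400]
M=cv2.moments(g,True);print(M['m00'],M['m10']/M['m00']+240,M['m01']/M['m00']+100)
cv2.imwrite('pics/w9.png',im[60:300,160:480])
E
```

```text
tcp [ 346.6 -298.9  106.3] yaw y 1.772 q6 -0.91 F [-0.5  0.2  0.6] gap 42.8 t 17.8
shift [72.3 -1.1  2.3] turn 0.001
[[321.06190529 218.07392959]]
1217.0 322.2481511914544 216.0870994248151
```

View pics/w9.png

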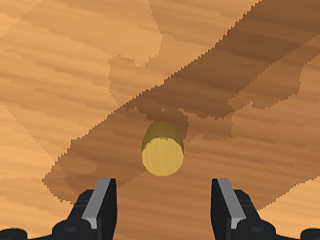

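The specimen's top is at (323,217), within 1 mm of the prediction, so I'll grip it.

Request:
{"name": "play_rows", "arguments": {
  "plan": [
    [50,35,-1.4,2,0],
    [50,62,-1.4,2,0],
    [50,75,-1.4,2,0],
    [50,80,-1.4,2,0],
    [50,80,-1.4,2,0],
    [0,80,-1.4,2,0],
    [0,80,-1.4,2,0],
    [0,80,-1.4,2,0],
    [0,80,-1.4,2,0],
    [0,80,-1.4,2,0]
  ],
  "squeeze": 50
}}

```text
clock: 18.85
tcp_pos: [349.1, -300.7, 27.5]
eef_rot: [-0.158, 1.564, 0.157]
wrist_force: [0.0, 4.0, 8.2]
finger_gap: 26.4
```

```bash
python3 - <<'E'
from h import *
goto([487,315,140]); goto([349,-299.5,130])
E
```

```text
tcp [ 349.1 -300.7   27.5] yaw y 1.771 q6 -0.91 F [0.  4.  8.2] gap 26.4 t 18.85
shift [-112.6  575.8  257.9] turn 0
tcp [ 349.1 -300.7   27.5] yaw y 1.771 q6 -0.91 F [0.  4.  8.2] gap 26.4 t 18.85
shift [-102.5    1.1    0.3] turn 0
```

Request:
{"name": "play_rows", "arguments": {
  "plan": [
    [0,-15,0,0,0],
    [0,-45,0,0,0],
    [0,-80,0,0,0],
    [0,-105,15,7,0],
    [0,-112,45,20,0],
    [0,-112,85,38,0],
    [0,-112,130,58,0],
    [0,-112,175,78,0],
    [0,-112,220,98,0],
    [0,-112,265,118,0],
    [0,-112,310,139,0],
    [0,-112,355,159,0]
  ]
}}

```text
clock: 20.05
tcp_pos: [433.9, 81.2, 139.3]
eef_rot: [-0.157, 1.564, 0.157]
wrist_force: [1.6, -1.1, -2.3]
finger_gap: 26.5
```

```bash
python3 - <<'E'
from h import *
goto([487,315,140])
E
```

```text
tcp [433.9  81.2 139.3] yaw y 1.771 q6 -0.02 F [ 1.6 -1.1 -2.3] gap 26.5 t 20.05
shift [ -0.6 218.6  98.5] turn 0
```

Request:
{"name": "play_rows", "arguments": {
  "plan": [
    [0,-0.6,38,17,0],
    [0,-0.6,76,34,0],
    [0,-0.6,114,51,0],
    [0,-0.6,150,67,0],
    [0,-0.6,182,82,0],
    [0,-0.6,205,92,0],
    [0,-0.6,216,97,0],
    [0,-0.6,218.6,98.5,0],
    [0,-0.6,218.6,98.5,0]
  ]
}}

```text
clock: 20.95
tcp_pos: [486.7, 312.3, 139.3]
eef_rot: [-0.157, 1.565, 0.157]
wrist_force: [-0.8, -0.3, -3.2]
finger_gap: 26.3
```

```bash
python3 - <<'E'
from h import *
goto([487.3,315.7,31]); im=read_camera('wrist'); I=camera_info('wrist')
print(pix(I,[[476.9,231,58],[432.6,314.6,35],[487.3,315.7,3]]))
cv2.imwrite('pics/w10.png',im); cv2.imwrite('pics/top10.png',read_camera('top'))
E
```

```text
tcp [486.7 312.3 139.3] yaw y 1.771 q6 0.37 F [-0.8 -0.3 -3.2] gap 26.3 t 20.95
shift [108.3   3.2   1.3] turn 0
[[202.49404218 168.29798271]
 [342.56440987 123.12862393]
 [327.44430087 187.00977932]]
```

View pics/w10.png

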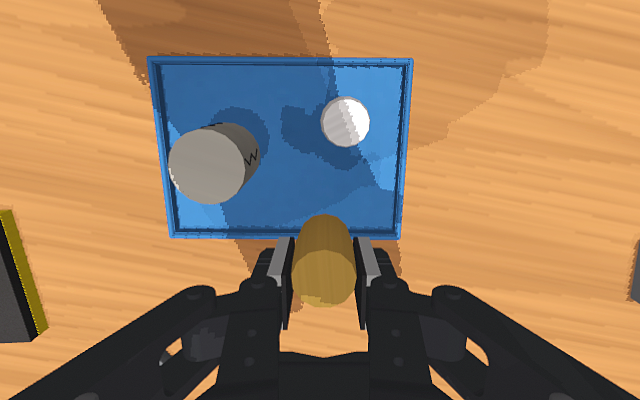

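In the tray view the core's top is at (207,163) and the slug's at (346,122). The tray's rim corners are (148,58), (413,59), (400,238) and (170,237), and the far spot beside the slug is free.

```bash
python3 - <<'E'
from h import *
I=camera_info('wrist')
c=world(I,[(207,163)],58)[0];s=world(I,[(346,122)],35)[0];w=world(I,[(148,58),(413,59),(400,238),(170,237)],13);t=w.mean(0)
print(c,s,w,t)
R=Ro.from_euler('z',.2).as_matrix()
print('tray frame core',R.T@(c-t),'slug',R.T@(s-t))
g=t+R@[26,38,0]; print('goal',g); goto([g[0],g[1],33])
E
```

```text
[472.88735262 233.30351928  58.        ] [431.41675983 316.62019273  35.        ] [[417.25771282 170.77880993  13.        ]
 [380.31462144 355.52322243  13.        ]
 [515.43343104 382.29345764  13.        ]
 [552.2054467  196.59477951  13.        ]] [466.302803   276.29756738  13.        ]
tray frame core [ -2.08830176 -43.44517765  45.        ] slug [-26.17977595  46.44964428  22.        ]
goal [484.23509945 318.70549994  13.        ]
tcp [486.7 311.7 139.4] yaw y 1.77 q6 0.37 F [-0.6  0.1 -2.2] gap 26.3 t 21.05
shift [106.4   7.3  -1. ] turn 0
```

Request:
{"name": "play_rows", "arguments": {
  "plan": [
    [0,0,5.9,1,0],
    [0,20,5.9,1,0],
    [0,50,5.9,1,0],
    [0,78,5.9,1,0],
    [0,95,5.9,1,0],
    [0,103,5.9,1,0],
    [0,106,5.9,1,0],
    [0,107,5.9,1,0],
    [0,107,5.9,1,0],
    [0,107,5.9,1,0]
  ]
}}

```text
clock: 22.05
tcp_pos: [487.0, 319.1, 33.0]
eef_rot: [-0.157, 1.564, 0.158]
wrist_force: [-0.0, 0.2, -1.7]
finger_gap: 26.0
```

Request:
{"name": "play_rows", "arguments": {
  "plan": [
    [0,0.6,0,0,0],
    [0,1.2,0,0,0],
    [0,1.2,0,0,0]
  ]
}}

```text
clock: 22.35
tcp_pos: [486.5, 318.8, 31.1]
eef_rot: [-0.157, 1.565, 0.157]
wrist_force: [-0.6, 0.2, -2.5]
finger_gap: 26.2
```

Request:
{"name": "play_rows", "arguments": {
  "plan": [
    [0,0.6,0,0,0],
    [0,1,0,0,0],
    [0,1,0,0,0]
  ]
}}

```text
clock: 22.65
tcp_pos: [486.7, 318.9, 30.6]
eef_rot: [-0.157, 1.564, 0.157]
wrist_force: [-2.9, -1.0, 7.7]
finger_gap: 26.1
```

Contact with the tray floor. Release slowly, then rise.

Request:
{"name": "play_rows", "arguments": {
  "plan": [
    [30,-0.3,0,0,0],
    [40,-0.3,0,0,0],
    [50,-0.3,0,0,0],
    [50,-0.3,0,0,0],
    [50,-0.3,0,0,0],
    [50,-20,0,0,0],
    [50,-50,0,0,0],
    [50,-90,0,0,0],
    [50,-130,0,0,0],
    [50,-150,0,0,0],
    [50,-150,0,0,0]
  ]
}}

```text
clock: 23.75
tcp_pos: [487.9, 319.7, 183.2]
eef_rot: [-0.155, 1.561, 0.159]
wrist_force: [0.7, 0.2, -0.6]
finger_gap: 43.0
```

```bash
python3 - <<'E'
from h import *
goto([486,318,180]); cv2.imwrite('pics/w11.png',read_camera('wrist'))
a=read_camera('top')[100:300,110:530]; b=read_camera('side')[100:390,180:480]
cv2.imwrite('pics/top11.png',np.vstack([cv2.resize(a,(630,300)),cv2.copyMakeBorder(b,0,0,165,165,0)]))
E
```

```text
tcp [487.9 319.7 183.2] yaw y 1.771 q6 0.38 F [ 0.7  0.2 -0.6] gap 43.0 t 23.75
shift [ 3.2 -1.3 -2.2] turn 0
```

View pics/w11.png

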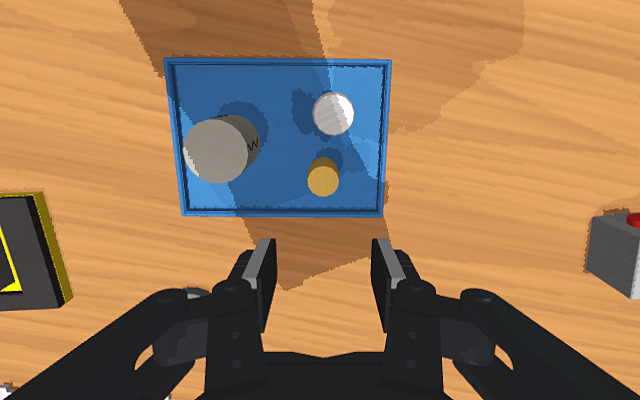

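View pics/top11.png

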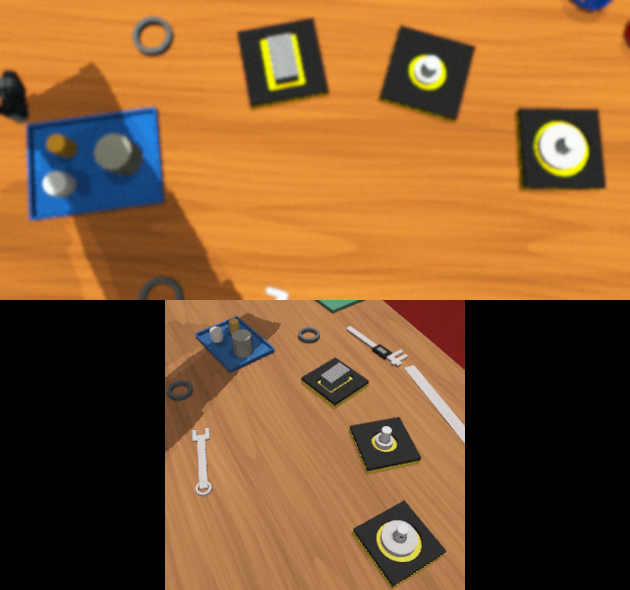

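All four parts are in place: the two platens and the jaw lie flat in their cut-outs, and the specimen at (323,177) stands clear of the slug (333,114) and the core (215,150).

```bash
python3 -c "
from station import *
print(close_job())"
```

```text
the job is handed in; nothing more can be done
None
```

I put the large platen, small platen and wedge jaw into their own foam cut-outs. The brass specimen stands upright at the far side of the blue tray. I handed the job in at about 24 s of the 96 s; the interface gave no verdict.

- **Set-downs:** I lowered each part in small steps until the wrist force showed contact, then released it. The tool heights at contact matched the nest and tray floors to about 0.2 mm.
- **Platens:** The last wrist, top and side pictures show both flat inside their cut-outs. The large one is about 3–4 mm off centre, which is inside the 13 mm limit.
- **Jaw:** It lies square in its cut-out but looked a few millimetres towards the far end in the top view. I did not measure that offset, but the walls limit it to about 8 mm.
- **Specimen:** It was released about 55 mm from the aluminium cylinder and 85 mm from the core, centre to centre, by the estimated positions. Both still stand and look unmoved, though I only checked that by eye.
- **Disagreement:** The wrist and top cameras differed by up to about 4 mm on positions; the calibration is given as good to about 2 mm. I mostly averaged them, then checked each fit close up with the wrist camera.

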